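# Empty the used-fittings cup and bring the full jar to refill it

### The arm

A 6-joint arm with a two-finger parallel gripper is mounted at the origin on the work surface. World frame = base frame: x ahead of the robot, y to its left, z up, the work surface at z = 0. Lengths are in m, angles in degrees, forces in N, time in s.
With the tool pointing down it reaches from about 0.35 to 1 m from the base axis. Payload 7.1 kg.
Tool frame: the origin (TCP) lies on the mounting face of the last link; the fingertips stand 173 mm ahead of it and the grasp point (between the pads) lies 155 mm ahead of it; z points along the fingers, y is the direction in which the jaws open and shut (so a half turn about z gives the same grasp; the last joint's range is limited). The gripper opens to 85 mm and grips with 20 to 120 N. Pads are 22 mm wide; open, the fingers measure 114 mm over their backs; the gripper's body (76 mm by 85 mm) begins 54 mm behind the grasp point. The pads swing forward as they close: fully open they stand 13 mm farther back than shut.
Start: joints at [62.853, 24.242, 93.386, -0, 62.372, -1.089], TCP at [0.275, 0.561, 0.405] pointing down, gripper open.
Joint ranges: [-172.04, 172.04], [-51.8, 120.97], [4.93, 147.93], [-75.15, 255.16], [6.16, 154.13], [-145.62, 145.62]. Speed limits (degrees/s): [136.94, 136.94, 172.46, 180, 180, 180].

### API

Orientations are given as a 3x3 rotation matrix whose columns are the frame's x, y, z axes.
In Python, from plant import * gives the robot as it stands. The module is installed in compiled form; this text tells all that it offers.
- The arm moves only by the tool jog_arm, never from a script. Its argument "motion" is a list of rows, each a list of 7 numbers: the finger opening in mm, from 0 to 85.4, then the shift along the tool's x, y, z in mm, then the turn, a rotation vector about the tool's x, y, z in rad. In form: [[jaw, dx, dy, dz, wx, wy, wz], ...]. A call has 1 to 12 rows; each row is the pose to reach, as a shift and turn from the pose commanded when the call began, along the tool's axes at that moment; what a row does not reach only later rows make up. A row lasts 1/10 s, in which the tool goes at most 50 mm and 8.59 degrees, less where a joint would pass 70% of its speed; a pose out of reach is approached as far as the arm can. A call with a gripper value outside its range is refused whole. The fingers move at their own pace and stop on an object; "newtons" is the grip in N (left out, the last holds). Time passes only in rows, so rows that repeat a pose let the fingers close. It gives the time, the measured TCP pose, the force and the opening at its end, in the units of the state.
- sense(): the state, without advancing time (a new reading comes with each control period).
- camera(name): name is "side" or "top" or "wrist"; returns a dict with "pixels" (400x640x3 uint8, red, green, blue), "camera_matrix" (3x3 intrinsics, pixels), "k1" (the pictures are not rectified: a ray, as slopes to the right and down, at radius r is drawn at 1 + k1 r^2 times it, then the intrinsics apply), "xyz" and "rotation" of the camera in the world; the wrist camera has in their place "T_tool_cam" (4x4, takes a point from camera to tool coordinates, whose origin is the TCP and whose axes are the flange's). Camera axes: x right, y up, looking along -z (the intrinsics and any distortion apply to the point x, -y, -z); pixel columns grow to the right and rows downward; lengths in m; the calibration is good to about 2 mm. A picture is of the moment at which its call begins: read the wrist's pose just before it. There is no depth.
- hand_in(): hands the job in, once; it reports no verdict.
Trained networks look in the newest picture that a camera, given by its name, has taken for a name from the list of things; names that differ only in an ending like _2 or _b are one class to them, and where a whole thing is asked for, a point or a joint stands for the part that bears it (a point fixed in the world has none). Each returns a list of dicts, best first, with "score" (0 to 1); they miss things now and then, are a little off and sometimes report something else, mostly with a low value. They report only what shows in the picture. A call takes as long as a camera call. They do not tell look-alikes from the thing itself.
- boxes_of(thing, camera): "uv" ([column, row] in pixels, amid what is visible of it).
The state is a dict: "time": time; "joint_positions": joint angles; "joint_vel": joint speeds; "joint_torque": joint torques, N m; "tool_pos": TCP position; "ee_rot": TCP orientation; "force": force on the tool from outside, world axes, zero at the start; "torque": the same for the moment, N m; "opening": finger opening in m.
Only numpy, scipy, OpenCV 4.12 (cv2) and the standard library are available. Lean on these libraries where they do the work, as an engineer would, in place of code of your own. Each camera call takes 0.05 s, during which the arm holds its last target. There are 200 camera calls.

### The job

Tip all six used brass fittings out of the orange cup into the green dish, and stand the empty cup upright on the bench again. Then lift each of the two white jars clear of the bench in turn to feel which is heavier, leave the lighter one standing upright on the bench, and finish while holding the heavier one upright in the gripper, centred a few centimetres above the mouth of the cup and not touching it. Do not tip a jar over or push the bottle and the vial rack about.

Things in the scene. Friction and masses are not known exactly. Their poses are not given: they have to be found in the camera images.
- cup_mid (a point): orange open plastic cup, 70 mm high, outer diameter 54 mm at the foot and 64 mm at the rim (59 mm half-way up), wall 3 mm, floor 4 mm, 90 g; stands upright with the fittings in it. This point is on its axis, 35 mm above its underside; z is its axis, towards the mouth
- dish_floor (a point): green round dish, fixed to the bench, 152 mm across at the rim, 124 mm at the foot, 50 mm high, wall 4 mm. This point is the centre of its inner floor, 5 mm above the bench
- nut0_mid (a point): used brass hexagonal fitting, 15 mm across and 12 mm long, 12 g, at first in the cup; the point is its centre
- nut1_mid (a point): used brass hexagonal fitting, 15 mm across and 12 mm long, 12 g, at first in the cup; the point is its centre
- nut2_mid (a point): used brass hexagonal fitting, 15 mm across and 12 mm long, 12 g, at first in the cup; the point is its centre
- nut3_mid (a point): used brass hexagonal fitting, 15 mm across and 12 mm long, 12 g, at first in the cup; the point is its centre
- nut4_mid (a point): used brass hexagonal fitting, 15 mm across and 12 mm long, 12 g, at first in the cup; the point is its centre
- nut5_mid (a point): used brass hexagonal fitting, 15 mm across and 12 mm long, 12 g, at first in the cup; the point is its centre
- jar_a_mid (a point): closed white plastic jar with blue cap (16 mm high, 55 mm wide), straight-sided, 56 mm in diameter, 90 mm high in all. The two jars look alike; one is nearly empty (under 300 g), the other stocked (190 g or more heavier, at most 700 g): only weight tells which, not name or place. Contents can shift 2 mm. The point is its centre, 45 mm above its underside; z is its axis, up
- jar_b_mid (a point): closed white plastic jar with blue cap (16 mm high, 55 mm wide), straight-sided, 56 mm in diameter, 90 mm high in all. The two jars look alike; one is nearly empty (under 300 g), the other stocked (190 g or more heavier, at most 700 g): only weight tells which, not name or place. Contents can shift 2 mm. The point is its centre, 45 mm above its underside; z is its axis, up
- cup: the orange cup itself: origin at the centre of its underside
- jar_a: jar_a itself: origin at the centre of its underside
- jar_b: jar_b itself: origin at the centre of its underside
- bottle_mid (a point): bystander: glass reagent bottle with blue cap, 70 mm in diameter, 150 mm high; loose; the point is its centre, 75 mm above the bench
- vial_rack: bystander: grey rack of small amber vials, 70 x 130 x 52 mm (x, y, z); loose; origin at the centre of its underside
- carton: bystander: white and blue carton, 70 x 110 x 50 mm (x, y, z), fixed; origin at the centre of its underside
Things that resemble listed ones, but are neither listed nor needed, are in the scene too. Of the things like the part that bears dish_floor, leave any that is blue; of the rest the smaller one is meant. Of the things that look like the cup, the middle-sized one is meant.

How it is judged (in metres and radians):
On the way, in this order (a step that is already met when the one before it is completed fails the run):
1. all six fittings lie in the green dish (horizontal distance between each of nut0_mid, nut1_mid, nut2_mid, nut3_mid, nut4_mid, nut5_mid and dish_floor below 0.072 m and height (world z) of each of nut0_mid, nut1_mid, nut2_mid, nut3_mid, nut4_mid, nut5_mid below 0.05 m), for 0.2 s.
2. the cup stands upright on the bench, let go (height (world z) of cup_mid between 0.03 and 0.04 m and angle between cup_mid's own z axis and vertical below 0.12 rad and contact force between cup and table above 0.3 N and contact force between the fingers and cup below 0.05 N), for 0.2 s.
3. the lighter jar has been lifted 25 mm or more clear of the bench, in the gripper, while the heavier stands on the bench (((height (world z) of jar_a_mid above 0.07 m and contact force between the fingers and jar_a above 0.5 N and contact force between jar_a and table below 0.05 N and contact force between jar_b and table above 3.6 N) or (height (world z) of jar_b_mid above 0.07 m and contact force between the fingers and jar_b above 0.5 N and contact force between jar_b and table below 0.05 N and contact force between jar_a and table above 3.6 N))), for 0.2 s.
At the end, for the whole second after the job is handed in: Fittings within 72 mm of the dish centre, below 50 mm; cup (0.12 rad) and lighter jar (0.1 rad) upright on the bench, let go; heavier jar held still, upright within 0.2 rad, axis within 35 mm of the cup's, underside 10 to 120 mm above its rim, touching only the gripper (all of step 1 and all of step 2 and horizontal distance between cup_mid and dish_floor above 0.095 m and ((contact force between the fingers and jar_a above 1 N and horizontal distance between jar_a_mid and cup_mid below 0.035 m and height (world z) of jar_a_mid between 0.125 and 0.235 m and angle between jar_a_mid's own z axis and vertical below 0.2 rad and linear speed of jar_a below 0.03 m/s and contact force between jar_a and cup below 0.05 N and contact force between jar_a and table below 0.05 N and contact force between each of jar_a, the fingers and jar_b below 0.05 N and height (world z) of jar_b_mid below 0.05 m and angle between jar_b_mid's own z axis and vertical below 0.1 rad and contact force between jar_b and table between 0.8 and 3.6 N) or (contact force between the fingers and jar_b above 1 N and horizontal distance between jar_b_mid and cup_mid below 0.035 m and height (world z) of jar_b_mid between 0.125 and 0.235 m and angle between jar_b_mid's own z axis and vertical below 0.2 rad and linear speed of jar_b below 0.03 m/s and contact force between jar_b and cup below 0.05 N and contact force between jar_b and table below 0.05 N and contact force between each of jar_b, the fingers and jar_a below 0.05 N and height (world z) of jar_a_mid below 0.05 m and angle between jar_a_mid's own z axis and vertical below 0.1 rad and contact force between jar_a and table between 0.8 and 3.6 N))); the arm keeps its last pose, push and grip.
It fails at once if a jar is tipped over (beyond 0.9 rad) (angle between any of jar_a_mid, jar_b_mid's own z axis and vertical above 0.9 rad).
It fails at once if the bottle or the vial rack is pushed more than 30 mm (distance of any of bottle_mid, vial_rack from where it was at the start of the episode above 0.03 m).
It also fails if it takes over 72 s, if anything falls off the work surface, if the arm or the gripper's body presses on something with over 40 N, if the wrist force passes 120 N, or if a joint passes its speed limit or range.

## Working session

There is one attempt and no reset: what is moved stays moved. The work goes in short steps, Python scripts to look and compute and a tool call to move; the robot and the scene stay as the last step left them, time stands still between calls to the robot, and variables do not carry over. Pictures are saved under pics/ and viewed, on a budget of 10 in all, crops included, one or two more only if the job needs it, and the job is handed in when it is done.

Besides the shell and the picture viewer there is one more tool, called after ">>>" as name([rows], argument=value, ...), one row to a line, values as JSON. jog_arm: Moves the arm, as the interface text tells. Its arguments: {"type":"object","properties":{"motion":{"type":"array"},"newtons":{"type":"number"}},"required":["motion"]}

```bash
mkdir -p pics; cat > h.py <<'E'
from plant import *
import numpy as np, cv2
def ray(c,uv):
    K=c["camera_matrix"];k=c["k1"]
    d=np.array([(uv[0]-K[0,2])/K[0,0],(uv[1]-K[1,2])/K[1,1]]);u=d.copy()
    for _ in range(30): u=d/(1+k*(u@u))
    return np.array([u[0],-u[1],-1.])
def pose(c,s=None):
    if "xyz" in c: return np.array(c["xyz"]),np.array(c["rotation"])
    R=np.array(s["ee_rot"]);T=np.array(c["T_tool_cam"])
    return np.array(s["tool_pos"])+R@T[:3,3],R@T[:3,:3]
def at_z(c,uv,z,s=None):
    p,R=pose(c,s);d=R@ray(c,uv);return p+d*(z-p[2])/d[2]
def proj(c,X,s=None):
    p,R=pose(c,s);q=R.T@(np.array(X)-p);u=np.array([q[0],-q[1]])/-q[2]
    u=u*(1+c["k1"]*(u@u));K=c["camera_matrix"]
    return np.array([K[0,0]*u[0]+K[0,2],K[1,1]*u[1]+K[1,2]])
def save(c,n): cv2.imwrite(f"pics/{n}.png",c["pixels"][:,:,::-1])
E
python3 - <<'E'
from h import *
s=sense();print(s)
for n in("top","side"):
    c=camera(n);save(c,n+"0");print(n,np.round(c["xyz"],3),np.round(c["rotation"],3).tolist(),c["camera_matrix"].tolist(),c["k1"])
    for t,z in(("cup",.035),("jar_a",.045),("dish_floor",.005),("bottle_mid",.075),("vial_rack",.026),("carton",.025)):
        for b in boxes_of(t,n): print(t,np.round(b["uv"]),round(b["score"],2),np.round(at_z(c,b["uv"],z),3))
E
```

```text
{'time': 0.0, 'joint_positions': array([ 6.28545302e+01,  2.42841643e+01,  9.34324142e+01,  2.95102787e-03,
        6.23719382e+01, -1.08977328e+00]), 'joint_vel': array([-2.18465088e-02, -3.15255768e-05,  2.01623345e-02,  1.50905740e-01,
        6.64388531e-03,  1.83355219e-02]), 'joint_torque': array([-7.89435198e-04, -5.57381022e+01, -2.81749928e+01, -1.36365952e-04,
        7.36023998e-03, -1.49437489e-05]), 'tool_pos': array([0.27438092, 0.56123456, 0.40394166]), 'ee_rot': array([[-8.98356952e-01,  4.39265560e-01, -7.45471310e-04],
       [ 4.39266186e-01,  8.98355934e-01, -1.35391641e-03],
       [ 7.49697239e-05, -1.54376056e-03, -9.99998806e-01]]), 'force': array([ 0.31463759, -0.18502888, -0.00499514]), 'torque': array([ 0.02458034,  0.00976317, -0.02283684]), 'opening': 0.08503921551864904}
top [ 0.449 -0.005  1.124] [[-0.008, 0.999, -0.034], [-1.0, -0.008, 0.003], [0.003, 0.034, 0.999]] [[468.3994792724293, 0.0, 319.0317564703012], [0.0, 468.3994792724293, 198.935558016028], [0.0, 0.0, 1.0]] -0.1009800805301579
cup [302. 155.] 0.93 [0.589 0.029 0.035]
cup [212. 126.] 0.87 
[... 621 characters left out ...]
13, 0.874, 0.486]] [[509.8452071937564, 0.0, 322.78815390950234], [0.0, 509.8452071937564, 201.19197753939736], [0.0, 0.0, 1.0]] -0.16596926580570806
cup [339. 199.] 0.91 [0.58  0.028 0.035]
cup [300. 157.] 0.64 [0.697 0.28  0.035]
cup [309. 187.] 0.58 [0.578 0.131 0.035]
jar_a [360. 236.] 0.89 [ 0.47  -0.126  0.045]
jar_a [443. 273.] 0.7 [ 0.478 -0.33   0.045]
dish_floor [238. 185.] 0.85 [0.49  0.321 0.005]
dish_floor [271. 226.] 0.72 [0.407 0.096 0.005]
dish_floor [181. 222.] 0.65 [0.269 0.273 0.005]
bottle_mid [416. 173.] 0.55 [ 0.771 -0.073  0.075]
bottle_mid [238. 186.] 0.33 [0.404 0.208 0.075]
vial_rack [458. 212.] 0.89 [ 0.746 -0.218  0.026]
carton [350. 165.] 0.73 [0.775 0.152 0.025]
```

```bash
python3 - <<'E'
import cv2,numpy as np
t=cv2.imread("pics/top0.png");s=cv2.imread("pics/side0.png")
a=cv2.resize(t[50:350,130:530],(800,600));cv2.imwrite("pics/top0z.png",a)
b=cv2.resize(s[130:310,170:490],(800,450),interpolation=cv2.INTER_CUBIC);cv2.imwrite("pics/side0z.png",b)
E
```

```text
(no output)
```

View pics/top0z.png

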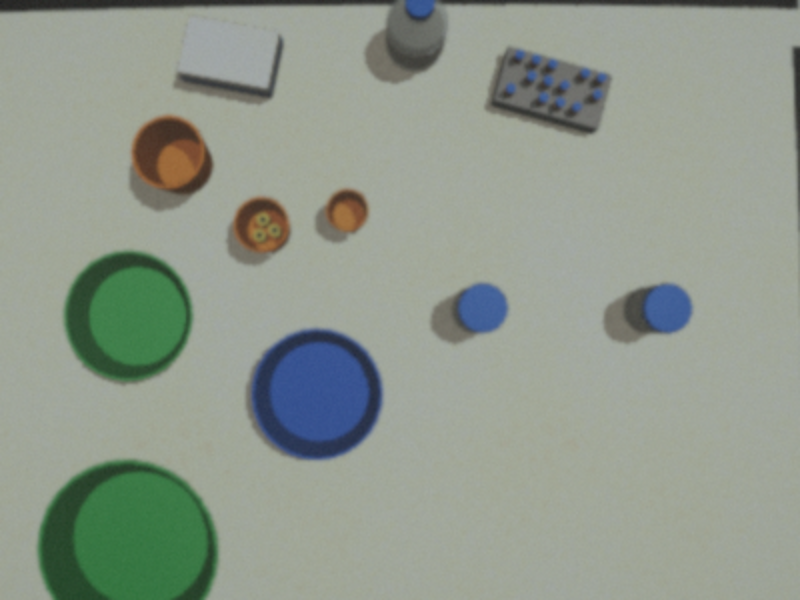

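View pics/side0z.png

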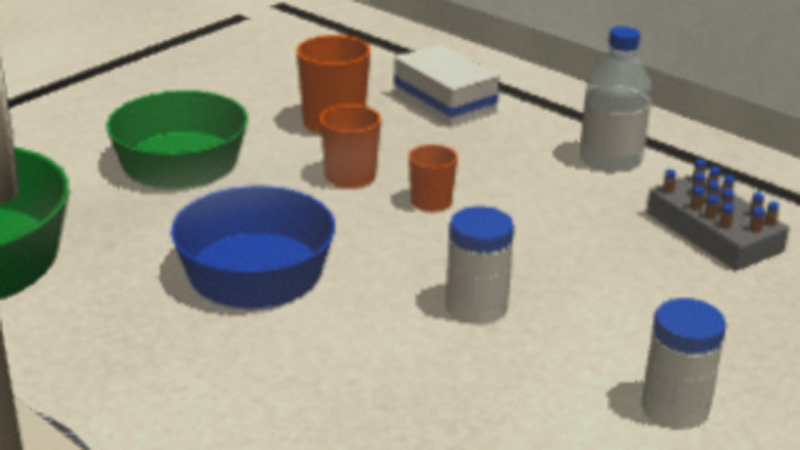

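Cup candidates in the top image are at px (212,126) large, (261,162) middle and (303,155) small. The middle one, holding the visible fittings, is meant. Dish candidates are blue (289,247), a large green one (194,323) and a smaller green one (194,208). The smaller green is meant. The enlarged crops confirm both. Next I refine the positions by fitting the rims.

```bash
python3 - <<'E'
from h import *
c=camera("top");hsv=cv2.cvtColor(c["pixels"],cv2.COLOR_RGB2HSV)
def fit(name,lo,hi,near,z):
    m=cv2.inRange(hsv,np.array(lo),np.array(hi));n,l,st,ce=cv2.connectedComponentsWithStats(cv2.morphologyEx(m,cv2.MORPH_CLOSE,np.ones((3,3))))
    i=min((i for i in range(1,n) if st[i,4]>60),key=lambda i:np.hypot(*(ce[i]-near)))
    k=max(cv2.findContours((l==i).astype(np.uint8),cv2.RETR_EXTERNAL,cv2.CHAIN_APPROX_NONE)[0],key=len)[:,0,:]
    P=np.array([at_z(c,p.astype(float),z)[:2] for p in cv2.convexHull(k)[:,0,:]])
    (x,y),r=cv2.minEnclosingCircle(P.astype(np.float32)*1000)
    print(name,round(x),round(y),"r",round(r,1),st[i])
o=((5,120,40),(18,255,255));g=((50,90,30),(75,255,255));b=((105,120,60),(125,255,255))
fit("cup",*o,(261,162),.07);fit("small",*o,(303,155),.05);fit("big",*o,(212,126),.09)
fit("dish",*g,(194,208),.05);fit("bigdish",*g,(194,323),.05);fit("blue",*b,(289,247),.05)
fit("jar1",*b,(371,203),.09);fit("jar2",*b,(464,204),.09);fit("bottlecap",*b,(340,54),.15)
E
```

```text
cup 568 123 r 31.0 [247 149  27  27 406]
small 586 27 r 22.1 [294 146  19  19 255]
big 649 222 r 44.2 [196 108  39  37 905]
dish 468 281 r 73.8 [ 163  176   63   64 3093]
bigdish 196 284 r 104.4 [ 150  281   88   89 6231]
blue 376 64 r 72.7 [ 257  217   61   62 2756]
jar1 473 -123 r 25.5 [360 193  23  22 412]
jar2 470 -330 r 25.9 [452 193  23  23 413]
bottlecap 796 -56 r 15.8 [333  45  14  14 161]
```

```bash
cat >> h.py <<'E'
from scipy.spatial.transform import Rotation as Ro
def frame(z,y):
    z=np.array(z,float);z/=np.linalg.norm(z);y=np.array(y,float);y-=z*(y@z);y/=np.linalg.norm(y)
    return np.stack([np.cross(y,z),y,z],1)
def rel(grasp,R,P0=None,R0=None,reach=.155):
    s=sense();P0=s["tool_pos"] if P0 is None else P0;R0=s["ee_rot"] if R0 is None else R0
    t=np.array(grasp)-reach*R[:,2]
    d=R0.T@(t-P0)*1000;w=Ro.from_matrix(R0.T@R).as_rotvec()
    print("tcp",np.round(t,3),"rel",np.round(d,1),np.round(w,3),"deg",round(np.degrees(np.linalg.norm(w))));return t,R
def st():
    s=sense();g=s["tool_pos"]+.155*s["ee_rot"][:,2]
    print("t",round(s["time"],2),"tcp",np.round(s["tool_pos"],4),"grasp",np.round(g,4),"q",np.round(s["joint_positions"]),"F",np.round(s["force"],1),"open",round(s["opening"]*1000,1));print(np.round(s["ee_rot"],3).tolist());return s
RG=frame([-.830,.249,-.5],[.287,.958,0])
CUP=np.array([.570,.124,.042]);DISH=np.array([.468,.281,.005])
E
python3 -c "
from h import *
rel(CUP-.13*RG[:,2]+[0,0,.08],RG)"
```

```text
tcp [0.806 0.053 0.264] rel [-701.2 -223.1  140.3] [ 0.086  1.045 -0.148] deg 61
```

>>> jog_arm([
  [85, -46, -15, 9, 0.006, 0.07, -0.01],
  [85, -93, -30, 18, 0.012, 0.14, -0.02],
  [85, -140, -45, 28, 0.018, 0.21, -0.03],
  [85, -187, -60, 37, 0.023, 0.28, -0.04],
  [85, -234, -75, 47, 0.029, 0.35, -0.05],
  [85, -280, -89, 56, 0.034, 0.418, -0.059],
  [85, -327, -104, 65, 0.04, 0.49, -0.07],
  [85, -374, -119, 75, 0.046, 0.56, -0.08],
  [85, -421, -134, 84, 0.052, 0.63, -0.09],
  [85, -468, -149, 93, 0.057, 0.7, -0.1],
  [85, -514, -164, 103, 0.063, 0.77, -0.108],
  [85, -561, -178, 112, 0.069, 0.836, -0.118],
], newtons=40)

```text
time: 1.95
tool_pos: [0.7016, 0.1534, 0.2922]
ee_rot: [[-0.629, 0.317, -0.71], [0.222, 0.948, 0.228], [0.745, -0.014, -0.667]]
force: [0.7, 0.9, -0.6]
opening: 0.0852
```

```bash
python3 -c "
from h import *
st();rel(CUP-.13*RG[:,2]+[0,0,.08],RG)"
```

```text
t 1.95 tcp [0.7016 0.1534 0.2922] grasp [0.5915 0.1886 0.1889] q [  8.  48.  72.  20. 104. -66.] F [ 0.7  0.9 -0.6] open 85.2
[[-0.629, 0.317, -0.71], [0.222, 0.948, 0.228], [0.745, -0.014, -0.667]]
tcp [0.806 0.053 0.264] rel [-108.9  -61.4  -78.7] [ 0.017  0.206 -0.03 ] deg 12
```

>>> jog_arm([
  [85, -36, -20, -26, 0.006, 0.07, -0.01],
  [85, -73, -41, -52, 0.011, 0.14, -0.02],
  [85, -109, -61, -79, 0.017, 0.206, -0.03],
  [85, -109, -61, -79, 0.017, 0.206, -0.03],
  [85, -109, -61, -79, 0.017, 0.206, -0.03],
])

```text
time: 2.45
tool_pos: [0.8058, 0.0537, 0.263]
ee_rot: [[-0.479, 0.289, -0.829], [0.146, 0.957, 0.25], [0.866, -0.001, -0.501]]
force: [-0.3, 1.1, 0.1]
opening: 0.0852
```

```bash
python3 -c "
from h import *
s=st();c=camera('wrist');save(c,'w1')
for b in boxes_of('cup','wrist'): print(np.round(b['uv']),b['score'],np.round(at_z(c,b['uv'],.035,s),3))
for p in ([.57,.124,.07],[.57,.124,0]): print(np.round(proj(c,p,s)))
rel(CUP-.13*RG[:,2],RG);rel(CUP+.003*RG[:,2],RG)"
```

```text
t 2.45 tcp [0.8058 0.0537 0.263 ] grasp [0.6774 0.0925 0.1853] q [  1.  61.  51.  18. 125. -70.] F [-0.3  1.1  0.1] open 85.2
[[-0.479, 0.289, -0.829], [0.146, 0.957, 0.25], [0.866, -0.001, -0.501]]
[315. 251.] 0.72 [0.561 0.123 0.035]
[233. 310.] 0.67 [0.603 0.032 0.035]
[473. 264.] 0.56 [0.625 0.277 0.035]
[318. 238.]
[318. 275.]
tcp [0.806 0.053 0.184] rel [-71.2  -2.3  39.1] [-0.     0.003 -0.   ] deg 0
tcp [0.696 0.086 0.118] rel [-70.8  -2.3 172.1] [-0.     0.003 -0.   ] deg 0
```

View pics/w1.png

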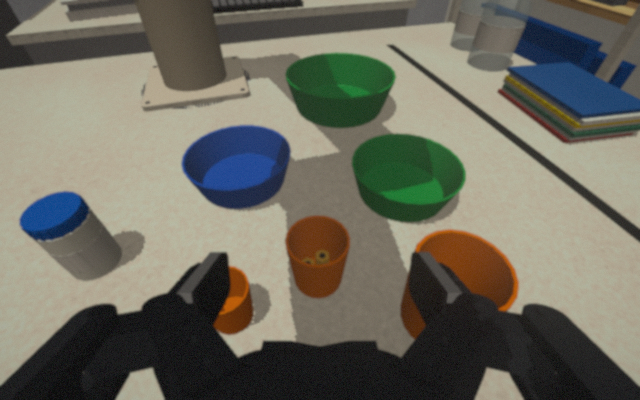

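The cup's mouth is at (318,240) and its foot at (319,280), matching the projection. It lies centred between the fingers, so I approach and grip.

>>> jog_arm([
  [85, -36, -1, 20, 0, 0, 0],
  [85, -71, -2, 39, 0, 0, 0],
  [85, -71, -2, 70, 0, 0, 0],
  [85, -71, -2, 100, 0, 0, 0],
  [85, -71, -2, 125, 0, 0, 0],
  [85, -71, -2, 145, 0, 0, 0],
  [85, -71, -2, 160, 0, 0, 0],
  [85, -71, -2, 172, 0, 0, 0],
  [85, -71, -2, 172, 0, 0, 0],
  [85, -71, -2, 172, 0, 0, 0],
])

```text
time: 3.55
tool_pos: [0.6969, 0.0867, 0.1194]
ee_rot: [[-0.482, 0.286, -0.828], [0.144, 0.958, 0.247], [0.864, 0.0, -0.503]]
force: [-0.2, 1.1, 4.5]
opening: 0.0854
```

>>> jog_arm([
  [45, 0, 0, 0, 0, 0, 0],
  [45, 0, 0, 0, 0, 0, 0],
  [45, 0, 0, 0, 0, 0, 0],
  [45, 0, 0, 0, 0, 0, 0],
  [45, 0, 0, 0, 0, 0, 0],
  [45, 0, 0, 0, 0, 0, 0],
  [45, 0, 0, 0, 0, 0, 0],
  [45, 0, 0, 0, 0, 0, 0],
], newtons=35)

```text
time: 4.35
tool_pos: [0.6977, 0.0858, 0.1195]
ee_rot: [[-0.482, 0.287, -0.828], [0.144, 0.958, 0.249], [0.864, 0.001, -0.503]]
force: [0.6, 1.8, 7.5]
opening: 0.0594
```

```bash
python3 -c "
from h import *
s=st()"
```

```text
t 4.35 tcp [0.6977 0.0858 0.1195] grasp [0.5694 0.1244 0.0415] q [  3.  63.  70.  18. 105. -75.] F [0.6 1.8 7.5] open 59.4
[[-0.482, 0.287, -0.828], [0.144, 0.958, 0.249], [0.864, 0.001, -0.503]]
```

>>> jog_arm([
  [45, 9, 0, -5, 0, 0, 0],
  [45, 26, 0, -15, 0, 0, 0],
  [45, 52, 0, -30, 0, 0, 0],
  [45, 86, 0, -50, 0, 0, 0],
  [45, 121, 0, -70, 0, 0, 0],
  [45, 138, 0, -80, 0, 0, 0],
  [45, 138, 0, -80, 0, 0, 0],
])

```text
time: 5.05
tool_pos: [0.6976, 0.0858, 0.2815]
ee_rot: [[-0.487, 0.287, -0.825], [0.144, 0.958, 0.249], [0.861, 0.002, -0.508]]
force: [-0.6, 0.9, -2.7]
opening: 0.0596
```

```bash
python3 -c "
from h import *
s=st();R=s['ee_rot'];g=s['tool_pos']+.155*R[:,2]
c=camera('side');save(c,'s2')
# pour: approach pose and final pose: cup mouth in tool frame
up=RG.T@[0,0,1]
for yaw in (0,15,30,45):
  for dep in (0,-10,10):
    for roll in (130,150,170):
      Z=Ro.from_euler('z',yaw,degrees=True).apply([-.958,.287,0])*np.cos(np.radians(dep));Z[2]=-np.sin(np.radians(dep))
      B=frame(Z,np.cross([0,0,1],-Z)*1.0)
      if (B[:,1]@[.287,.958,0])<0:B=frame(Z,-B[:,1])
      Q=B@Ro.from_euler('z',roll,degrees=True).as_matrix();m=Q@up
      if dep!=10 and roll!=130 and yaw in(0,30): print(yaw,dep,roll,np.round(m,2),'tilt',round(np.degrees(np.arccos(m[2]))))
"
```

```text
t 5.05 tcp [0.6976 0.0858 0.2815] grasp [0.5698 0.1243 0.2028] q [  3.  51.  72.  19. 115. -72.] F [-0.6  0.9 -2.7] open 59.6
[[-0.487, 0.287, -0.825], [0.144, 0.958, 0.249], [0.861, 0.002, -0.508]]
0 0 150 [ 0.6   0.27 -0.75] tilt 139
0 0 170 [ 0.52  0.   -0.85] tilt 149
0 -10 150 [ 0.47  0.31 -0.83] tilt 146
0 -10 170 [ 0.37  0.05 -0.93] tilt 158
30 0 150 [ 0.39  0.54 -0.75] tilt 139
30 0 170 [ 0.45  0.26 -0.85] tilt 149
30 -10 150 [ 0.25  0.5  -0.83] tilt 146
30 -10 170 [ 0.3   0.23 -0.93] tilt 158
```

View pics/s2.png

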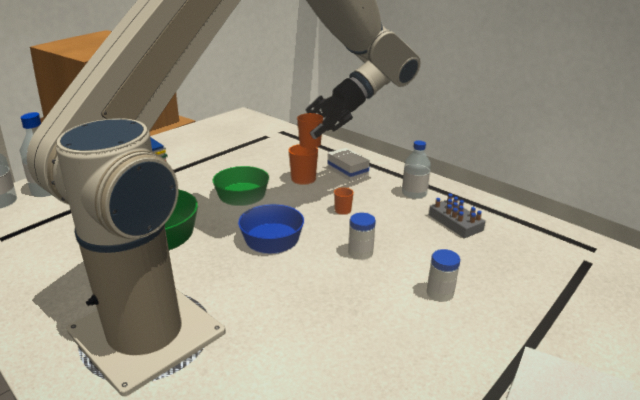

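```bash
cat >> h.py <<'E'
def PR(yaw,dep,roll):
    h=Ro.from_euler('z',yaw,degrees=True).apply([-.958,.287,0]);d=np.radians(dep)
    B=frame([h[0]*np.cos(d),h[1]*np.cos(d),-np.sin(d)],Ro.from_euler('z',yaw,degrees=True).apply([.287,.958,0]))
    return B@Ro.from_euler('z',roll,degrees=True).as_matrix()
E
python3 -c "
from h import *
a=rel([.466,.251,.18],PR(45,30,0))
b=rel([.466,.251,.16],PR(45,20,55),*a)
c=rel([.466,.251,.145],PR(45,8,105),*b)
d=rel([.466,.251,.145],PR(45,0,150),*c)
for R in (a,b,c,d): print(np.round(R[1]@RG.T@[0,0,1],2))
"
```

```text
tcp [0.584 0.315 0.257] rel [ 69.5 186.8 160.7] [ 0.68   0.006 -0.395] deg 45
tcp [0.594 0.32  0.213] rel [-44.2   0.   12.4] [0.084 0.161 0.957] deg 56
tcp [0.601 0.324 0.167] rel [-26.6  37.9   8.5] [0.213 0.038 0.869] deg 51
tcp [0.602 0.325 0.145] rel [ 5.6 20.8  1.5] [ 0.114 -0.087  0.784] deg 46
[-0.  0.  1.]
[-0.07  0.77  0.64]
[ 0.07  0.99 -0.15]
[ 0.23  0.62 -0.75]
```

>>> jog_arm([
  [45, 9, 23, 20, 0.085, 0, -0.05],
  [45, 18, 47, 40, 0.17, 0, -0.1],
  [45, 27, 70, 60, 0.255, 0.002, -0.15],
  [45, 35, 93, 80, 0.34, 0.003, -0.2],
  [45, 44, 117, 100, 0.425, 0.004, -0.25],
  [45, 52, 140, 120, 0.51, 0.005, -0.3],
  [45, 61, 164, 141, 0.595, 0.006, -0.345],
  [45, 70, 187, 161, 0.68, 0.006, -0.395],
  [45, 70, 187, 161, 0.68, 0.006, -0.395],
  [45, 70, 187, 161, 0.68, 0.006, -0.395],
])

```text
time: 6.1
tool_pos: [0.5824, 0.3155, 0.2544]
ee_rot: [[-0.434, -0.476, -0.765], [-0.237, 0.879, -0.413], [0.869, 0.002, -0.495]]
force: [-0.7, -0.4, -1.4]
opening: 0.0594
```

```bash
python3 -c "
from h import *
st()
b=rel([.466,.251,.16],PR(45,20,55))
"
```

```text
t 6.1 tcp [0.5824 0.3155 0.2544] grasp [0.4638 0.2515 0.1777] q [ 28.  50.  77.  -1. 113. -91.] F [-0.7 -0.4 -1.4] open 59.4
[[-0.434, -0.476, -0.765], [-0.237, 0.879, -0.413], [0.869, 0.002, -0.495]]
tcp [0.594 0.32  0.213] rel [-42.2  -1.7   9.5] [0.08  0.156 0.96 ] deg 56
```

>>> jog_arm([
  [45, -5, 0, 1, 0.01, 0.02, 0.12],
  [45, -11, 0, 2, 0.02, 0.04, 0.24],
  [45, -16, -1, 4, 0.03, 0.06, 0.36],
  [45, -21, -1, 5, 0.04, 0.08, 0.48],
  [45, -26, -1, 6, 0.05, 0.1, 0.6],
  [45, -32, -1, 7, 0.06, 0.12, 0.72],
  [45, -37, -2, 8, 0.07, 0.14, 0.84],
  [45, -42, -2, 10, 0.08, 0.156, 0.96],
  [45, -42, -2, 10, 0.08, 0.156, 0.96],
])

```text
time: 7.0
tool_pos: [0.5954, 0.3172, 0.2132]
ee_rot: [[-0.559, -0.022, -0.829], [0.631, 0.637, -0.442], [0.538, -0.77, -0.342]]
force: [0.5, -0.2, -1.7]
opening: 0.0597
```

>>> jog_arm([
  [45, -2, 3, 1, 0.02, 0.003, 0.08],
  [45, -5, 7, 2, 0.04, 0.007, 0.16],
  [45, -7, 10, 2, 0.06, 0.01, 0.24],
  [45, -10, 14, 3, 0.08, 0.014, 0.32],
  [45, -12, 17, 4, 0.1, 0.017, 0.4],
  [45, -15, 21, 5, 0.12, 0.02, 0.48],
  [45, -17, 24, 5, 0.135, 0.024, 0.56],
  [45, -20, 28, 6, 0.155, 0.028, 0.64],
  [45, -22, 31, 7, 0.175, 0.031, 0.72],
  [45, -24, 34, 8, 0.195, 0.034, 0.8],
  [45, -27, 38, 9, 0.213, 0.038, 0.87],
])

```text
time: 8.1
tool_pos: [0.6023, 0.3214, 0.1681]
ee_rot: [[-0.423, 0.242, -0.873], [0.869, -0.164, -0.466], [-0.256, -0.956, -0.142]]
force: [0.1, 0.3, -2.1]
opening: 0.0595
```

>>> jog_arm([
  [45, 1, 2, 0, 0.01, -0.01, 0.07],
  [45, 1, 4, 0, 0.02, -0.015, 0.14],
  [45, 2, 6, 0, 0.03, -0.025, 0.21],
  [45, 2, 8, 1, 0.04, -0.03, 0.28],
  [45, 3, 10, 1, 0.05, -0.04, 0.35],
  [45, 3, 12, 1, 0.06, -0.05, 0.42],
  [45, 4, 14, 1, 0.07, -0.06, 0.5],
  [45, 4, 16, 1, 0.085, -0.065, 0.57],
  [45, 5, 18, 1, 0.095, -0.07, 0.64],
  [45, 5, 20, 1, 0.105, -0.08, 0.72],
  [45, 6, 21, 2, 0.114, -0.087, 0.784],
  [45, 6, 21, 2, 0.114, -0.087, 0.784],
])

```text
time: 9.3
tool_pos: [0.6029, 0.3222, 0.146]
ee_rot: [[-0.235, 0.408, -0.882], [0.443, -0.763, -0.471], [-0.865, -0.502, -0.002]]
force: [0.4, -0.5, 0.3]
opening: 0.0593
```

```bash
python3 -c "
from h import *
st();c=camera('top');a=cv2.resize(c['pixels'][130:290,110:350],(600,400));c2=camera('side');b=cv2.resize(c2['pixels'][130:250,180:360],(600,400))
cv2.imwrite('pics/p3.png',np.vstack([cv2.resize(a,(450,300)),cv2.resize(b,(450,300))])[:,:,::-1])
for n,c in(('top',c),('side',c2)):
  for q in boxes_of('nut0_mid',n): 
    p=at_z(c,q['uv'],.011);print(n,np.round(q['uv']),round(q['score'],2),np.round(p,3),round(np.hypot(*(p-DISH)[:2]),3))
"
```

```text
t 9.3 tcp [0.6029 0.3222 0.146 ] grasp [0.4662 0.2492 0.1457] q [ 27.  66.  68.  -1. 136.  59.] F [ 0.4 -0.5  0.3] open 59.3
[[-0.235, 0.408, -0.882], [0.443, -0.763, -0.471], [-0.865, -0.502, -0.002]]
top [457. 203.] 0.54 [ 0.474 -0.34   0.011] 0.621
```

View pics/p3.png

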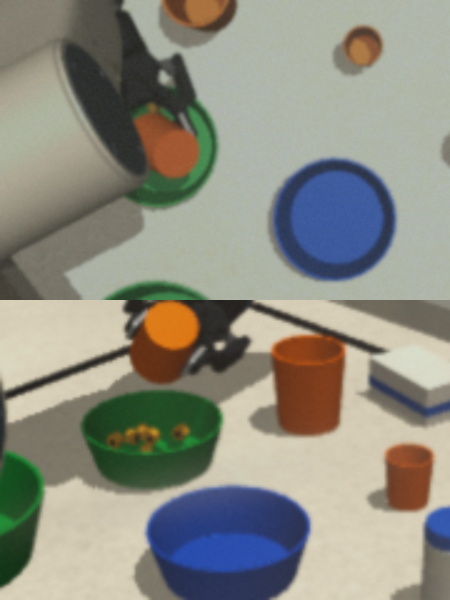

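```bash
python3 -c "
from h import *
b=rel([.466,.251,.18],PR(45,12,80))
c=rel([.466,.251,.185],PR(45,30,0),*b)
d=rel([.5698,.1243,.2028],np.array([[-0.487,0.287,-0.825],[0.144,0.958,0.249],[0.861,0.002,-0.508]]),*c)
"
```

```text
tcp [0.599 0.323 0.212] rel [-55.9 -34.4   2.8] [-0.2    0.09  -1.215] deg 71
tcp [0.584 0.315 0.262] rel [  9.2 -52.    6.5] [-0.219 -0.261 -1.384] deg 82
tcp [0.698 0.086 0.282] rel [  20.9 -255.4   -2. ] [-0.68  -0.01   0.394] deg 45
```

>>> jog_arm([
  [45, -8, -5, 0, -0.02, 0.01, -0.13],
  [45, -14, -9, 1, -0.04, 0.02, -0.27],
  [45, -20, -12, 1, -0.06, 0.03, -0.4],
  [45, -26, -16, 1, -0.085, 0.04, -0.53],
  [45, -32, -20, 2, -0.11, 0.05, -0.66],
  [45, -38, -23, 2, -0.13, 0.06, -0.8],
  [45, -44, -27, 2, -0.15, 0.07, -0.93],
  [45, -50, -31, 3, -0.175, 0.08, -1.07],
  [45, -56, -34, 3, -0.2, 0.09, -1.215],
  [45, -56, -34, 3, -0.2, 0.09, -1.215],
])

```text
time: 10.5
tool_pos: [0.5996, 0.3231, 0.2135]
ee_rot: [[-0.5, 0.099, -0.861], [0.849, 0.251, -0.464], [0.17, -0.963, -0.21]]
force: [0.1, -1.0, -0.9]
opening: 0.0592
```

>>> jog_arm([
  [45, 1, -5, 1, -0.02, -0.025, -0.13],
  [45, 2, -10, 1, -0.04, -0.05, -0.265],
  [45, 3, -15, 2, -0.065, -0.075, -0.395],
  [45, 4, -20, 3, -0.085, -0.1, -0.53],
  [45, 4, -25, 3, -0.105, -0.125, -0.66],
  [45, 5, -30, 4, -0.125, -0.15, -0.79],
  [45, 6, -35, 4, -0.15, -0.175, -0.925],
  [45, 7, -40, 5, -0.17, -0.2, -1.06],
  [45, 8, -46, 6, -0.19, -0.23, -1.2],
  [45, 9, -52, 6, -0.219, -0.261, -1.384],
  [45, 9, -52, 6, -0.219, -0.261, -1.384],
])

```text
time: 11.6
tool_pos: [0.5845, 0.315, 0.2632]
ee_rot: [[-0.441, -0.475, -0.762], [-0.236, 0.88, -0.412], [0.866, -0.001, -0.5]]
force: [0.3, -0.6, -0.5]
opening: 0.0594
```

>>> jog_arm([
  [45, 3, -32, 0, -0.085, 0, 0.05],
  [45, 5, -64, 0, -0.17, 0, 0.1],
  [45, 8, -96, -1, -0.255, -0.004, 0.148],
  [45, 10, -128, -1, -0.34, -0.005, 0.197],
  [45, 13, -160, -1, -0.425, -0.006, 0.246],
  [45, 16, -191, -1, -0.51, -0.007, 0.295],
  [45, 18, -223, -2, -0.595, -0.008, 0.345],
  [45, 21, -255, -2, -0.68, -0.01, 0.394],
  [45, 21, -255, -2, -0.68, -0.01, 0.394],
  [45, 21, -255, -2, -0.68, -0.01, 0.394],
])

```text
time: 12.6
tool_pos: [0.6977, 0.0855, 0.2818]
ee_rot: [[-0.486, 0.289, -0.825], [0.149, 0.957, 0.248], [0.861, -0.002, -0.509]]
force: [0.3, 0.6, -1.0]
opening: 0.0598
```

```bash
python3 -c "
from h import *
s=st();R=np.array([[-0.482, 0.287, -0.828], [0.144, 0.958, 0.249], [0.864, 0.001, -0.503]])
rel([0.5694,0.1244,0.0465],R);rel([0.5694,0.1244,0.043],R)
c=camera('wrist');save(c,'w4')
c=camera('top')
for q in boxes_of('nut0_mid','top'): 
    p=at_z(c,q['uv'],.011);print(np.round(q['uv']),round(q['score'],2),np.round(p,3),round(np.hypot(*(p-DISH)[:2]),3))
a=cv2.resize(c['pixels'][130:290,150:390],(600,400),interpolation=2);w=cv2.imread('pics/w4.png')[:,:,::-1]
cv2.imwrite('pics/p4.png',np.vstack([cv2.resize(a,(480,300)),cv2.resize(w,(480,300))])[:,:,::-1])
"
```

```text
t 12.6 tcp [0.6977 0.0855 0.2818] grasp [0.5699 0.1239 0.203 ] q [  3.  51.  72.  19. 115. -72.] F [ 0.3  0.6 -1. ] open 59.8
[[-0.486, 0.289, -0.825], [0.149, 0.957, 0.248], [0.861, -0.002, -0.509]]
tcp [0.698 0.086 0.124] rel [-135.5    0.7   80.1] [-0.     0.006 -0.003] deg 0
tcp [0.698 0.086 0.121] rel [-138.5    0.7   81.9] [-0.     0.006 -0.003] deg 0
```

View pics/p4.png

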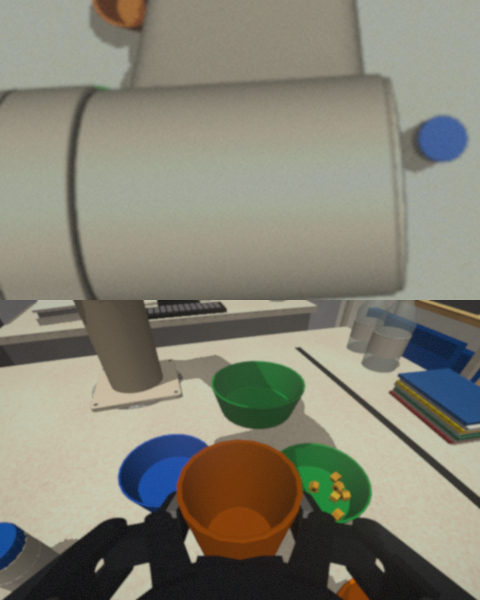

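The cup is empty, and the fittings are in the dish around (335,490). I set the cup down.

>>> jog_arm([
  [45, -30, 0, 18, 0, 0, 0],
  [45, -65, 0, 39, 0, 0, 0],
  [45, -95, 0, 56, 0, 0, 0],
  [45, -118, 0, 70, 0, 0.003, 0],
  [45, -128, 0, 76, 0, 0.006, 0],
  [45, -134, 1, 79, 0, 0.006, -0.003],
  [45, -137, 1, 81, 0, 0.006, -0.003],
  [45, -139, 1, 82, 0, 0.006, -0.003],
  [45, -139, 1, 82, 0, 0.006, -0.003],
  [45, -139, 1, 82, 0, 0.006, -0.003],
])

```text
time: 13.75
tool_pos: [0.6986, 0.0874, 0.1221]
ee_rot: [[-0.485, 0.286, -0.827], [0.142, 0.958, 0.248], [0.863, 0.003, -0.505]]
force: [0.0, -0.0, -1.5]
opening: 0.0594
```

```bash
python3 -c "
from h import *
s=st()"
```

```text
t 13.75 tcp [0.6986 0.0874 0.1221] grasp [0.5705 0.1259 0.0438] q [  3.  63.  70.  18. 105. -75.] F [ 0.  -0.  -1.5] open 59.4
[[-0.485, 0.286, -0.827], [0.142, 0.958, 0.248], [0.863, 0.003, -0.505]]
```

>>> jog_arm([
  [45, -1, 0, 0.5, 0, 0, 0],
  [45, -2, 0, 1, 0, 0, 0],
  [45, -2.6, 0, 1.5, 0, 0, 0],
  [45, -2.6, 0, 1.5, 0, 0, 0],
])

```text
time: 14.15
tool_pos: [0.6988, 0.0873, 0.1196]
ee_rot: [[-0.483, 0.286, -0.828], [0.141, 0.958, 0.249], [0.864, 0.003, -0.503]]
force: [1.2, 0.2, 8.2]
opening: 0.0597
```

```bash
python3 -c "
from h import *
s=st()"
```

```text
t 14.15 tcp [0.6988 0.0873 0.1196] grasp [0.5705 0.1258 0.0416] q [  3.  63.  70.  18. 105. -75.] F [1.2 0.2 8.2] open 59.7
[[-0.483, 0.286, -0.828], [0.141, 0.958, 0.249], [0.864, 0.003, -0.503]]
```

>>> jog_arm([
  [85, 0.6, 0, -0.4, 0, 0, 0],
  [85, 0.6, 0, -0.4, 0, 0, 0],
  [85, 0.6, 0, -0.4, 0, 0, 0],
  [85, 0.6, 0, -0.4, 0, 0, 0],
  [85, 0.6, 0, -0.4, 0, 0, 0],
  [85, 0.6, 0, -10, 0, 0, 0],
  [85, 0.6, 0, -30, 0, 0, 0],
  [85, 0.6, 0, -60, 0, 0, 0],
  [85, 0.6, 0, -100, 0, 0, 0],
  [85, 0.6, 0, -130, 0, 0, 0],
  [85, 40, 0, -155, 0, 0, 0],
  [85, 80, 0, -180, 0, 0, 0],
])

```text
time: 15.35
tool_pos: [0.8089, 0.0533, 0.2769]
ee_rot: [[-0.481, 0.286, -0.829], [0.142, 0.958, 0.249], [0.865, 0.001, -0.501]]
force: [0.5, 0.9, 0.5]
opening: 0.0854
```

```bash
python3 -c "
from h import *
s=st();c=camera('wrist');save(c,'w5')
c=camera('side');save(c,'s5')
print(np.round(c['pixels'][0,0]))
for t in('cup','nut0_mid'):
  for n in('wrist','side'):
    for b in boxes_of(t,n): print(t,n,np.round(b['uv']),round(b['score'],2))
w=cv2.imread('pics/w5.png');q=cv2.imread('pics/s5.png')
cv2.imwrite('pics/p5.png',np.vstack([cv2.resize(w,(480,300)),cv2.resize(q[130:280,200:440],(480,300))]))
"
```

```text
t 15.35 tcp [0.8089 0.0533 0.2769] grasp [0.6804 0.0918 0.1991] q [  1.  61.  51.  19. 126. -70.] F [0.5 0.9 0.5] open 85.4
[[-0.481, 0.286, -0.829], [0.142, 0.958, 0.249], [0.865, 0.001, -0.501]]
[147 144 132]
cup wrist [319. 257.] 0.73
cup wrist [237. 312.] 0.72
cup wrist [461. 272.] 0.62
cup side [300. 156.] 0.9
cup side [343. 201.] 0.83
cup side [308. 188.] 0.65
cup side [419. 175.] 0.49
```

View pics/p5.png

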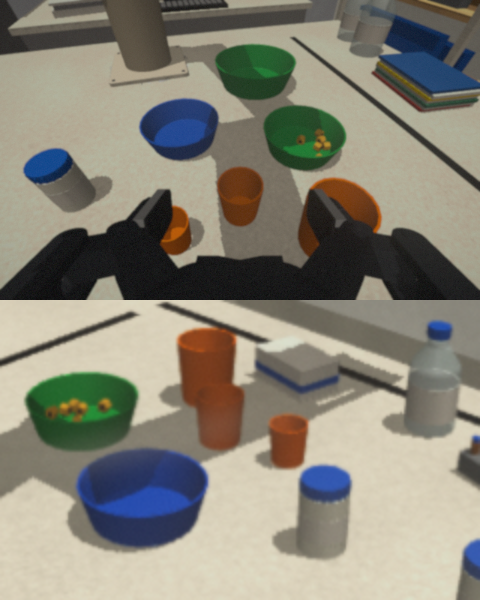

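```bash
cat >> h.py <<'E'
RD=frame([0,0,-1],[.287,.958,0])
E
python3 -c "
from h import *
rel([.473,-.123,.17],RD)"
```

```text
tcp [ 0.473 -0.123  0.325] rel [ 178.3 -265.3  209.3] [ 1.000e-03 -1.044e+00  2.000e-03] deg 60
```

>>> jog_arm([
  [85, 20, -29, 23, 0, -0.115, 0],
  [85, 40, -59, 47, 0, -0.23, 0],
  [85, 59, -88, 70, 0, -0.348, 0],
  [85, 79, -118, 93, 0, -0.464, 0],
  [85, 99, -147, 116, 0, -0.58, 0],
  [85, 119, -177, 140, 0, -0.696, 0],
  [85, 139, -206, 163, 0, -0.812, 0],
  [85, 158, -236, 186, 0, -0.928, 0],
  [85, 178, -265, 209, 0, -1.044, 0],
  [85, 178, -265, 209, 0, -1.044, 0],
  [85, 178, -265, 209, 0, -1.044, 0],
])

```text
time: 16.75
tool_pos: [0.4728, -0.123, 0.3249]
ee_rot: [[-0.958, 0.287, -0.0], [0.287, 0.958, 0.003], [0.001, 0.003, -1.0]]
force: [1.1, -0.5, 0.2]
opening: 0.085
```

```bash
python3 -c "
from h import *
s=st();c=camera('wrist')
hsv=cv2.cvtColor(c['pixels'],cv2.COLOR_RGB2HSV);m=cv2.inRange(hsv,np.array((105,120,60)),np.array((125,255,255)))
n,l,q,ce=cv2.connectedComponentsWithStats(m)
for i in range(1,n):
  if q[i,4]>300:
    k=max(cv2.findContours((l==i).astype(np.uint8),cv2.RETR_EXTERNAL,2)[0],key=len)
    P=np.array([at_z(c,p[0].astype(float),.09,s)[:2] for p in cv2.convexHull(k)],np.float32)*1000;print(q[i],cv2.minEnclosingCircle(P))
print(proj(c,[.473,-.123,.09],s))
rel([.473,-.123,.057],RD)"
```

```text
t 16.75 tcp [ 0.4728 -0.123   0.3249] grasp [ 0.4728 -0.1225  0.1699] q [-16.  20. 114.   0.  47. -89.] F [ 1.1 -0.5  0.2] open 85.0
[[-0.958, 0.287, -0.0], [0.287, 0.958, 0.003], [0.001, 0.003, -1.0]]
[  421     0   208   118 18856] ((384.00567626953125, 34.08649826049805), 62.95309066772461)
[ 278  182   76   74 4244] ((472.7180480957031, -124.5798568725586), 27.41452980041504)
[  23  257   73   66 3214] ((471.03973388671875, -330.44500732421875), 28.613967895507812)
[317.97089021 219.80974396]
tcp [ 0.473 -0.123  0.212] rel [  0.9  -0.8 113. ] [0.003 0.    0.001] deg 0
```

>>> jog_arm([
  [85, 0, -1, 40, 0.003, 0, 0],
  [85, 0, -1, 75, 0.003, 0, 0],
  [85, 0, -1, 100, 0.003, 0, 0],
  [85, 0, -1, 113, 0.003, 0, 0],
  [85, 0, -1, 113, 0.003, 0, 0],
  [45, 0, -1, 113, 0.003, 0, 0],
  [45, 0, -1, 113, 0.003, 0, 0],
  [45, 0, -1, 113, 0.003, 0, 0],
  [45, 0, -1, 113, 0.003, 0, 0],
  [45, 0, -1, 113, 0.003, 0, 0],
  [45, 0, -1, 113, 0.003, 0, 0],
  [45, 0, -1, 113, 0.003, 0, 0],
], newtons=60)

```text
time: 18.0
tool_pos: [0.4743, -0.1237, 0.214]
ee_rot: [[-0.958, 0.286, 0.004], [0.286, 0.958, -0.002], [-0.004, -0.0, -1.0]]
force: [-1.7, 0.0, 5.9]
opening: 0.0557
```

>>> jog_arm([
  [45, 0, 0, -5, 0, 0, 0],
  [45, 0, 0, -15, 0, 0, 0],
  [45, 0, 0, -30, 0, 0, 0],
  [45, 0, 0, -45, 0, 0, 0],
  [45, 0, 0, -50, 0, 0, 0],
  [45, 0, 0, -50, 0, 0, 0],
  [45, 0, 0, -50, 0, 0, 0],
  [45, 0, 0, -50, 0, 0, 0],
  [45, 0, 0, -50, 0, 0, 0],
])

```text
time: 18.9
tool_pos: [0.4734, -0.1233, 0.2618]
ee_rot: [[-0.958, 0.286, -0.0], [0.286, 0.958, -0.0], [-0.0, -0.0, -1.0]]
force: [0.5, -0.1, -4.5]
opening: 0.0554
```

```bash
python3 -c "
from h import *
s=st();[ (camera('top'),print(sense()['force'])) for _ in range(3)]"
```

```text
t 18.9 tcp [ 0.4734 -0.1233  0.2618] grasp [ 0.4734 -0.1234  0.1068] q [-16.  26. 115.  -0.  38. -89.] F [ 0.5 -0.1 -4.5] open 55.4
[[-0.958, 0.286, -0.0], [0.286, 0.958, -0.0], [-0.0, -0.0, -1.0]]
[ 0.08518646  0.34844792 -5.28663283]
[ 0.40010637 -0.35611234 -4.19245196]
[-0.02910538 -0.05696404 -5.12657092]
```

>>> jog_arm([
  [45, 0, 0, 20, 0, 0, 0],
  [45, 0, 0, 36, 0, 0, 0],
  [45, 0, 0, 44, 0, 0, 0],
  [45, 0, 0, 47, 0, 0, 0],
  [45, 0, 0, 49, 0, 0, 0],
  [45, 0, 0, 49, 0, 0, 0],
  [45, 0, 0, 49, 0, 0, 0],
])

```text
time: 19.75
tool_pos: [0.474, -0.1235, 0.2141]
ee_rot: [[-0.958, 0.286, 0.003], [0.286, 0.958, -0.001], [-0.003, -0.0, -1.0]]
force: [-0.5, -0.2, -1.9]
opening: 0.0554
```

```bash
python3 -c "
from h import *
s=st()"
```

```text
t 19.75 tcp [ 0.474  -0.1235  0.2141] grasp [ 0.4744 -0.1237  0.0591] q [-16.  32. 116.  -0.  32. -89.] F [-0.5 -0.2 -1.9] open 55.4
[[-0.958, 0.286, 0.003], [0.286, 0.958, -0.001], [-0.003, -0.0, -1.0]]
```

>>> jog_arm([
  [85, 0, 0, 0.5, 0, 0, 0],
  [85, 0, 0, 0.5, 0, 0, 0],
  [85, 0, 0, 0.5, 0, 0, 0],
  [85, 0, 0, 0.5, 0, 0, 0],
  [85, 0, 0, -20, 0, 0, 0],
  [85, 0, 0, -60, 0, 0, 0],
  [85, 0, 0, -105, 0, 0, 0],
  [85, -13, -46, -110, 0, 0, 0],
  [85, -26, -92, -110, 0, 0, 0],
  [85, -39, -138, -110, 0, 0, 0],
  [85, -52, -184, -110, 0, 0, 0],
  [85, -57, -200, -110, 0, 0, 0],
])

```text
time: 20.95
tool_pos: [0.4708, -0.3351, 0.324]
ee_rot: [[-0.957, 0.288, 0.003], [0.288, 0.957, -0.003], [-0.003, -0.002, -1.0]]
force: [0.7, -0.2, -0.1]
opening: 0.0847
```

>>> jog_arm([
  [85, 0, 0, 0, 0, 0, 0],
  [85, 0, 0, 0, 0, 0, 0],
])

```text
time: 21.15
tool_pos: [0.4707, -0.3306, 0.3232]
ee_rot: [[-0.958, 0.286, 0.0], [0.286, 0.958, 0.0], [-0.0, 0.0, -1.0]]
force: [0.5, 0.1, -0.0]
opening: 0.0851
```

```bash
python3 -c "
from h import *
s=st();[ (camera('wrist'),print(sense()['force'])) for _ in range(2)]
rel([.471,-.331,.057],RD)"
```

```text
t 21.15 tcp [ 0.4707 -0.3306  0.3232] grasp [ 0.4707 -0.3306  0.1682] q [ -36.   26.  103.    0.   51. -110.] F [ 0.5  0.1 -0. ] open 85.1
[[-0.958, 0.286, 0.0], [0.286, 0.958, 0.0], [-0.0, 0.0, -1.0]]
[ 0.04824476 -0.63985581 -1.20550107]
[0.22566407 0.52472278 0.265257  ]
tcp [ 0.471 -0.331  0.212] rel [ -0.4  -1.2 111.3] [0.    0.    0.002] deg 0
```

>>> jog_arm([
  [85, 0, -1, 40, 0, 0, 0],
  [85, 0, -1, 75, 0, 0, 0],
  [85, 0, -1, 98, 0, 0, 0],
  [85, 0, -1, 111, 0, 0, 0],
  [85, 0, -1, 111, 0, 0, 0],
  [45, 0, -1, 111, 0, 0, 0],
  [45, 0, -1, 111, 0, 0, 0],
  [45, 0, -1, 111, 0, 0, 0],
  [45, 0, -1, 111, 0, 0, 0],
  [45, 0, -1, 111, 0, 0, 0],
  [45, 0, -1, 111, 0, 0, 0],
  [45, 0, -1, 111, 0, 0, 0],
])

```text
time: 22.45
tool_pos: [0.4714, -0.3328, 0.2142]
ee_rot: [[-0.958, 0.286, 0.004], [0.286, 0.958, -0.002], [-0.004, -0.001, -1.0]]
force: [-0.0, 0.1, 7.5]
opening: 0.054
```

>>> jog_arm([
  [45, 0, 0, -5, 0, 0, 0],
  [45, 0, 0, -15, 0, 0, 0],
  [45, 0, 0, -30, 0, 0, 0],
  [45, 0, 0, -45, 0, 0, 0],
  [45, 0, 0, -50, 0, 0, 0],
  [45, 0, 0, -50, 0, 0, 0],
  [45, 0, 0, -50, 0, 0, 0],
  [45, 0, 0, -50, 0, 0, 0],
  [45, 0, 0, -50, 0, 0, 0],
])

```text
time: 23.35
tool_pos: [0.4706, -0.3322, 0.262]
ee_rot: [[-0.958, 0.286, 0.0], [0.286, 0.958, -0.0], [-0.0, 0.0, -1.0]]
force: [-0.4, 0.3, -3.2]
opening: 0.054
```

```bash
python3 -c "
from h import *
s=st();[ (camera('side'),print(sense()['force'])) for _ in range(4)]"
```

```text
t 23.35 tcp [ 0.4706 -0.3322  0.262 ] grasp [ 0.4706 -0.3322  0.107 ] q [ -36.   32.  104.    0.   44. -110.] F [-0.4  0.3 -3.2] open 54.0
[[-0.958, 0.286, 0.0], [0.286, 0.958, -0.0], [-0.0, 0.0, -1.0]]
[-0.72521717 -0.29693307 -2.88107641]
[-0.2792459  -0.58100815 -2.19768748]
[ 0.46543243  0.17557665 -2.61994272]
[ 0.10168653  0.15812439 -1.78053456]
```

```bash
python3 -c "
from h import *
c=camera('side');p=c['pixels'][200:340,320:520];cv2.imwrite('pics/s6.png',cv2.resize(p,(700,490),interpolation=2)[:,:,::-1])"
```

```text
(no output)
```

View pics/s6.png

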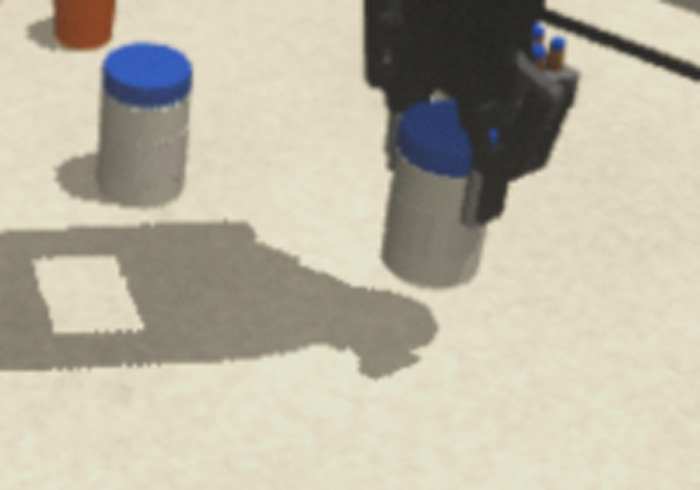

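The held jar at (435,190) looks upright and clear of the bench. It reads about 2.5 N, against about 4.8 N for the first jar, so it is the lighter one. I set it down.

>>> jog_arm([
  [45, 0, 0, 20, 0, 0, 0],
  [45, 0, 0, 36, 0, 0, 0],
  [45, 0, 0, 44, 0, 0, 0],
  [45, 0, 0, 47, 0, 0, 0],
  [45, 0, 0, 49.5, 0, 0, 0],
  [45, 0, 0, 49.5, 0, 0, 0],
  [45, 0, 0, 49.5, 0, 0, 0],
])

```text
time: 24.3
tool_pos: [0.4707, -0.3322, 0.2143]
ee_rot: [[-0.958, 0.286, 0.001], [0.286, 0.958, -0.0], [-0.001, -0.0, -1.0]]
force: [-2.3, 2.9, 7.1]
opening: 0.0538
```

```bash
python3 -c "
from h import *
s=st()"
```

```text
t 24.3 tcp [ 0.4707 -0.3322  0.2143] grasp [ 0.4708 -0.3323  0.0593] q [ -36.   36.  105.    0.   39. -110.] F [-2.3  2.9  7.1] open 53.8
[[-0.958, 0.286, 0.001], [0.286, 0.958, -0.0], [-0.001, -0.0, -1.0]]
```

>>> jog_arm([
  [85, 0, 0, -0.5, 0, 0, 0],
  [85, 0, 0, -0.5, 0, 0, 0],
  [85, 0, 0, -0.5, 0, 0, 0],
  [85, 0, 0, -0.5, 0, 0, 0],
  [85, 0, 0, -20, 0, 0, 0],
  [85, 0, 0, -60, 0, 0, 0],
  [85, 0, 0, -105, 0, 0, 0],
  [85, 13, 46, -110, 0, 0, 0],
  [85, 26, 92, -110, 0, 0, 0],
  [85, 39, 138, -110, 0, 0, 0],
  [85, 52, 184, -110, 0, 0, 0],
  [85, 57, 201, -110, 0, 0, 0],
])

```text
time: 25.5
tool_pos: [0.4729, -0.1202, 0.3229]
ee_rot: [[-0.959, 0.284, 0.0], [0.284, 0.959, -0.0], [-0.0, 0.0, -1.0]]
force: [0.2, -1.0, 0.1]
opening: 0.0851
```

>>> jog_arm([
  [85, 0, 0, 0, 0, 0, 0],
  [85, 0, 0, 0, 0, 0, 0],
])

```text
time: 25.7
tool_pos: [0.4738, -0.1233, 0.3231]
ee_rot: [[-0.959, 0.285, 0.002], [0.285, 0.959, -0.001], [-0.002, -0.001, -1.0]]
force: [0.1, -0.3, 0.6]
opening: 0.0853
```

```bash
python3 -c "
from h import *
s=st();c=camera('wrist');save(c,'w7')
hsv=cv2.cvtColor(c['pixels'],cv2.COLOR_RGB2HSV);m=cv2.inRange(hsv,np.array((105,120,60)),np.array((125,255,255)))
n,l,q,ce=cv2.connectedComponentsWithStats(m)
for i in range(1,n):
  if q[i,4]>300:
    k=max(cv2.findContours((l==i).astype(np.uint8),cv2.RETR_EXTERNAL,2)[0],key=len)
    P=np.array([at_z(c,p[0].astype(float),.09,s)[:2] for p in cv2.convexHull(k)],np.float32)*1000;print(q[i],cv2.minEnclosingCircle(P))
rel([.473,-.124,.057],RD)"
```

```text
t 25.7 tcp [ 0.4738 -0.1233  0.3231] grasp [ 0.474  -0.1235  0.1681] q [-16.  20. 114.  -0.  46. -89.] F [ 0.1 -0.3  0.6] open 85.3
[[-0.959, 0.285, 0.002], [0.285, 0.959, -0.001], [-0.002, -0.001, -1.0]]
[  424     0   211   116 18600] ((384.67388916015625, 33.63740158081055), 62.894264221191406)
[ 281  179   77   75 4343] ((472.4551696777344, -122.74103546142578), 27.509258270263672)
[  22  254   74   66 3342] ((470.5260009765625, -329.48809814453125), 28.565414428710938)
tcp [ 0.473 -0.124  0.212] rel [  1.   -0.2 111. ] [-0.001  0.002  0.001] deg 0
```

View pics/w7.png

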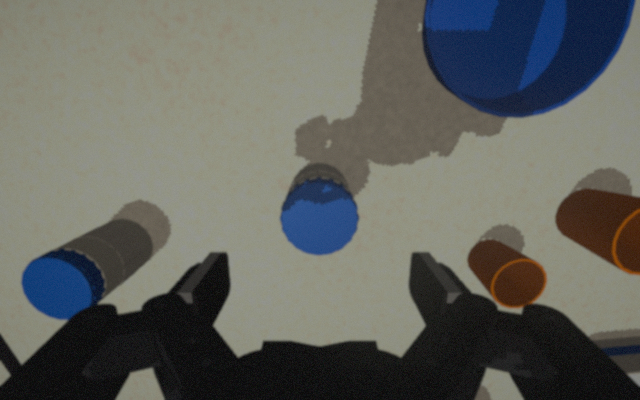

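Both jars stand upright: the heavy one at (320,215), centred between the fingers, and the light one at (65,285). I grip the heavy jar with 80 N.

>>> jog_arm([
  [85, 1, 0, 40, 0, 0, 0],
  [85, 1, 0, 75, 0, 0, 0],
  [85, 1, 0, 98, 0, 0, 0],
  [85, 1, 0, 111, 0, 0, 0],
  [85, 1, 0, 111, 0, 0, 0],
  [45, 1, 0, 111, 0, 0, 0],
  [45, 1, 0, 111, 0, 0, 0],
  [45, 1, 0, 111, 0, 0, 0],
  [45, 1, 0, 111, 0, 0, 0],
  [45, 1, 0, 111, 0, 0, 0],
  [45, 1, 0, 111, 0, 0, 0],
  [45, 1, 0, 111, 0, 0, 0],
], newtons=80)

```text
time: 26.95
tool_pos: [0.4733, -0.1234, 0.2137]
ee_rot: [[-0.958, 0.286, 0.004], [0.286, 0.958, -0.002], [-0.004, -0.001, -1.0]]
force: [-1.8, -0.1, 6.1]
opening: 0.0549
```

>>> jog_arm([
  [45, 0, 0, -5, 0, 0, 0],
  [45, 0, 0, -20, 0, 0, 0],
  [45, 0, 0, -45, 0, 0, 0],
  [45, 0, 0, -75, 0, 0, 0],
  [45, 0, 0, -105, 0, 0, 0],
  [45, 0, 0, -125, 0, 0, 0],
  [45, 0, 0, -130, 0, 0, 0],
  [45, 0, 0, -130, 0, 0, 0],
  [45, 0, 0, -130, 0, 0, 0],
])

```text
time: 27.85
tool_pos: [0.472, -0.1229, 0.3411]
ee_rot: [[-0.958, 0.286, -0.0], [0.286, 0.958, -0.0], [0.0, -0.0, -1.0]]
force: [-0.9, -0.1, -6.2]
opening: 0.0546
```

```bash
python3 -c "
from h import *
s=st();rel([.5705,.1255,.18],RD)
c=camera('top');hsv=cv2.cvtColor(c['pixels'],cv2.COLOR_RGB2HSV);m=cv2.inRange(hsv,np.array((5,120,40)),np.array((18,255,255)))
n,l,q,ce=cv2.connectedComponentsWithStats(m)
for i in range(1,n):
  if q[i,4]>100: print(q[i],np.round(at_z(c,[q[i,0]+q[i,2]/2-.5,q[i,1]+q[i,3]/2-.5],.07),3))"
```

```text
t 27.85 tcp [ 0.472  -0.1229  0.3411] grasp [ 0.4719 -0.1229  0.1861] q [-16.  18. 113.  -0.  49. -89.] F [-0.9 -0.1 -6.2] open 54.6
[[-0.958, 0.286, -0.0], [0.286, 0.958, -0.0], [0.0, -0.0, -1.0]]
tcp [0.57  0.126 0.335] rel [-23.5 266.2   5.9] [-0.    -0.     0.001] deg 0
[197 108  37  37 822] [0.653 0.227 0.07 ]
[294 147  19  17 239] [0.584 0.027 0.07 ]
[246 149  27  26 489] [0.57  0.126 0.07 ]
```

>>> jog_arm([
  [45, -1, 12, 0, 0, 0, 0],
  [45, -4, 40, 0, 0, 0, 0],
  [45, -7, 76, 0, 0, 0, 0],
  [45, -10, 114, 0, 0, 0, 0],
  [45, -13, 152, 0, 0, 0, 0],
  [45, -17, 190, 0, 0, 0, 0],
  [45, -20, 224, 2, 0, 0, 0],
  [45, -22, 250, 4, 0, 0, 0],
  [45, -23, 262, 5, 0, 0, 0],
  [45, -23.5, 266, 6, 0, 0, 0],
  [45, -23.5, 266, 6, 0, 0, 0],
  [45, -23.5, 266, 6, 0, 0, 0],
])

```text
time: 29.1
tool_pos: [0.5707, 0.1243, 0.3355]
ee_rot: [[-0.958, 0.286, -0.0], [0.286, 0.958, -0.001], [-0.0, -0.001, -1.0]]
force: [0.1, 0.7, -5.0]
opening: 0.0551
```

>>> jog_arm([
  [45, 0, 0, 0, 0, 0, 0],
  [45, 0, 0, 0, 0, 0, 0],
  [45, 0, 0, 0, 0, 0, 0],
  [45, 0, 0, 0, 0, 0, 0],
])

```text
time: 29.5
tool_pos: [0.5711, 0.1248, 0.336]
ee_rot: [[-0.958, 0.286, 0.001], [0.286, 0.958, -0.001], [-0.002, -0.0, -1.0]]
force: [0.5, -0.5, -4.4]
opening: 0.0547
```

```bash
python3 -c "
from h import *
s=st();c=camera('side');save(c,'s8');w=camera('wrist')
for n in('top',):
  t=camera(n)
  for b in boxes_of('jar_a',n): print(np.round(b['uv']),np.round(at_z(t,b['uv'],.045),3))
print(proj(c,[.570,.126,.07]),proj(c,[.570,.126,.121]))
a=cv2.resize(c['pixels'][80:320,180:520],(680,480),interpolation=2)
cv2.imwrite('pics/p8.png',a[:,:,::-1])"
```

```text
t 29.5 tcp [0.5711 0.1248 0.336 ] grasp [0.5713 0.1247 0.181 ] q [ 11.  26. 101.  -0.  53. -62.] F [ 0.5 -0.5 -4.4] open 54.7
[[-0.958, 0.286, 0.001], [0.286, 0.958, -0.001], [-0.002, -0.0, -1.0]]
[459. 203.] [ 0.473 -0.334  0.045]
[308.37230927 176.32982266] [308.3603516  158.27523708]
```

View pics/p8.png

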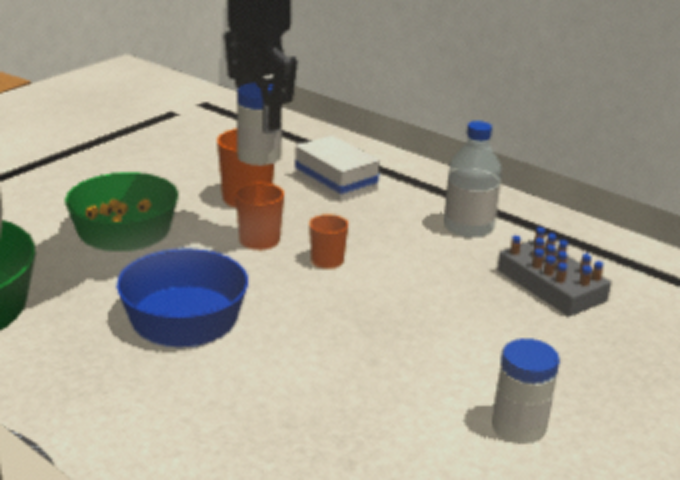

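The heavy jar hangs upright over the cup, with its underside at (258,160) and the cup rim at (260,193). The lighter jar stands at (525,390), the fittings are in the dish, and the bystanders look unmoved. I hand in the job.

```bash
python3 -c "
from plant import *
print(hand_in())"
```

```text
the job is handed in; nothing more can be done
None
```

I handed the job in at about 30 s of robot time with everything in the requested final state; the hand-in gave no verdict.

- **Fittings:** I tipped the orange cup over the smaller green dish. A wrist picture then showed the cup empty, and I counted six fittings in the dish by eye. The fitting detector itself found none of them there, so that count rests on the pictures.
- **Cup:** It stands upright back on its spot at about (0.570, 0.126), checked in the wrist, side and top pictures.
- **Jars:** The nearer jar, at y ≈ −0.12, read about 4.8 N (roughly 490 g), and the farther one about 2.5 N (roughly 260 g). Readings scattered by about ±0.7 N. The lighter jar, at about (0.471, −0.330), was lifted 48 mm and set back upright. The heavier one was lifted first, put down, then picked up again at the end.
- **Final pose:** The heavier jar is held at 80 N about 2 mm off the cup's axis. Its underside is about 50 mm above the rim, and it looks upright and clear in the last side picture. The bottle and the vial rack look unmoved there.

Two readings I did not explain. The tool felt up to about 8 N upward when gripping at the bench and when pressing objects down. The jaws closed to 54–55 mm on the 56 mm jars, but both grips held.

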